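Release the spring catch and slide the watch case open

TASK

The sliding glass cover of the watch case is locked shut by a spring catch. Press the long bar on the front of the case down with the fingertips and, while holding it down, push the cover by its steel lug along the case until it is fully open, then let go so that the catch springs back up and locks the cover open. Pick nothing up, and leave the other things on the shelf where they are.

Things in the scene. Friction and masses are not known exactly. Their poses are not given: they have to be found in the camera images.
- case: Watch case, fixed: 260 mm long (own y), 180 deep (x -97 to +83 mm), walls to z = 60 mm. Origin on the shelf under mid-length; +z up; -x is the front with the press bar; the cover opens towards +y (left, seen from the front). Front ledge (x -97 to -37) has its top at z = 30 mm. Right half (-y): watch well; left half: flat deck where the open cover parks.
- cover (a joint): Sliding cover, m along the case's +y: 0 shut, 0.115 end stop (fully open); starts at 0 to 0.020. Glass pane 122 x 118 mm, top z = 68 mm; on its front edge a steel keeper rail (68 mm long in y, case x -57 to -39, z 45 to 68 mm). Friction 1.2 N; stays where left. While the plunger is up, the rail's leading end meets the locking pin at 0.024; its trailing end clears the pin at 0.100.
- lug_face (a point): Middle of the right (-y) face of the cover's steel push lug, the face to push; moves with the cover. The lug sticks out forwards from the keeper rail over the press bar (case x -94 to -42 mm), 12 mm thick in y, z 47 to 70 mm: its underside is 4 mm above the raised bar. At cover = 0 this point is at (-80, -66, 58.5) mm in the case frame; axes as the case's.
- plunger (a joint): Spring plunger (press bar and locking pin in one piece), m downwards: 0 up (locking), 0.009 lower stop. Stays level wherever the bar is pressed. Spring: 2.7 N at the top, 5.4 N fully down. The keeper rail passes over the pin once it is down about 0.0065 or more and, while over the pin, keeps the plunger from rising.
- bar_top (a point): Middle of the top face of the press bar on the front ledge: aluminium, 185 mm long (case y -125 to +60 mm), 24 mm wide; moves with the plunger. When up this point is at (-80, -32.5, 43) mm in the case frame: top face 43 mm above the shelf when up, 34 mm fully down.
- pin_top (a point): Top of the round 8 mm steel locking pin, joined to the bar and standing behind it in the keeper rail's path, at (-48, -12, 51.5) mm in the case frame when up; moves with the plunger.
- watch_stand: Loose stainless steel watch stand: 70 x 90 mm foot, post and a horizontal 70 mm long, 44 mm thick roll, 107 mm high. Origin under its middle. Bystander.
- ring_tray: Loose round white ceramic ring tray, 100 mm across, 18 mm high. Origin under its middle. Bystander.
- sunglasses_stand: Loose black plastic sunglasses stand: 80 x 130 mm foot, a post with a nose-shaped block on top, 96 mm high. Origin under its middle. Bystander.
- cufflink_cup: Loose white silicone cufflink cup, 60 mm across, 45 mm high. Origin under its middle. Bystander.

How it is judged (in metres and radians):
On the way, in this order (a step that is already met when the one before it is completed fails the run):
1. the press bar is held down before the cover goes past the locking pin (value of joint plunger above 0.006 m and value of joint cover below 0.03 m), for 0.2 s.
2. with the plunger down, the cover's keeper rail slides over the locking pin (value of joint plunger above 0.005 m and value of joint cover above 0.035 m), for 0.1 s.
At the end, for the whole second after the job is handed in: The cover stands at 0.100 m or more of its 0.115 m travel, at rest, with the plunger sprung back up (less than 2 mm down) behind its keeper rail (value of joint cover above 0.1 m and value of joint plunger below 0.002 m and velocity of joint cover between -0.005 and 0.005 m/s); the robot touches nothing.
It fails at once if the watch stand is lifted, carried or moved more than 15 mm (distance of watch_stand from where it was at the start of the episode above 0.015 m).
It fails at once if the ring tray is lifted, carried or moved more than 15 mm (distance of ring_tray from where it was at the start of the episode above 0.015 m).
It fails at once if the sunglasses stand is lifted, carried or moved more than 15 mm (distance of sunglasses_stand from where it was at the start of the episode above 0.015 m).
It fails at once if the cufflink cup is lifted, carried or moved more than 15 mm (distance of cufflink_cup from where it was at the start of the episode above 0.015 m).
It also fails if it takes over 35 s, if anything falls off the work surface, if the arm or the gripper's body presses on something with over 40 N, if the wrist force passes 120 N, or if a joint passes its speed limit or range.

ROBOT

A 6-joint arm with a two-finger parallel gripper is mounted at the origin on the work surface. World frame = base frame: x ahead of the robot, y to its left, z up, the work surface at z = 0. Lengths are in m, angles in degrees, forces in N, time in s.
With the tool pointing down it reaches from about 0.3 to 0.875 m from the base axis. Payload 6.4 kg.
Tool frame: the origin (TCP) lies between the finger pads; the fingertips stand 8 mm ahead of it and the grasp point (between the pads) lies 11 mm behind it; z points along the fingers, y is the direction in which the jaws open and shut (so a half turn about z gives the same grasp; the last joint's range is limited). The gripper opens to 88 mm and grips with 3 to 60 N. Pads are 18 mm wide; open, the fingers measure 123 mm over their backs; the gripper's body (75 mm by 187 mm) begins 45 mm behind the grasp point.
Start: joints at [55.732, 10.359, 92.074, -0, 77.567, -11.82], TCP at [0.22, 0.531, 0.225] pointing down, gripper open.
Joint ranges: [-171.53, 171.53], [-51.25, 118.39], [17.06, 147.69], [-65.23, 245.23], [0, 150.52], [-178.68, 178.68]. Speed limits (degrees/s): [147.25, 147.25, 172.46, 180, 180, 180].

INTERFACE

Orientations are given as [roll, pitch, yaw] about the fixed x, y, z axes, in that order (R = Rz(yaw) Ry(pitch) Rx(roll)).
In Python, from station import r, imaging gives the robot as it stands. The module is installed in compiled form; this text tells all that it offers.
- The arm moves only by the tool step_arm, never from a script. Its arguments are lists of equal length, an entry for each row: "xyz": the shift along the tool's x, y, z in mm, a list of three; "dr": the turn, a rotation vector about the tool's x, y, z in degrees, a list of three; "fingers": the opening, from 0 (shut) to 1 (fully open). In form: {"xyz": [[x, y, z], ...], "dr": [[ax, ay, az], ...], "fingers": [fingers, ...]}. A call has 1 to 5 rows; each row shifts and turns the commanded pose from where the row before left it, along the tool's axes as they then stand; what a row does not reach is not made up. A row lasts 1/12 s, in which the tool goes at most 41.7 mm and 7.16 degrees, less where a joint would pass 70% of its speed; a pose out of reach is approached as far as the arm can. A call is refused whole if a number of a shift passes 41.7 or a number of a turn 7.16, either way. A call with a gripper value outside its range is refused whole. The fingers move at their own pace and stop on an object; "newtons" is the grip in N (left out, the last holds). Time passes only in rows, so rows that do not move let the fingers close. It gives the time, the measured TCP pose, the force and the opening at its end, in the units of the state.
- r.observe(): the state, without advancing time (a new reading comes with each control period).
- imaging.grab_frame(name): name is "scene" or "top" or "wrist"; returns a dict with "color" (384x512x3 uint8, red, green, blue), "intrinsics" (3x3 intrinsics, pixels), "k1" (the pictures are not rectified: a ray, as slopes to the right and down, at radius r is drawn at 1 + k1 r^2 times it, then the intrinsics apply), "eye" and "orientation" of the camera in the world; the wrist camera has in their place "T_tool_cam" (4x4, takes a point from camera to tool coordinates, whose origin is the TCP and whose axes are the flange's). Camera axes: x right, y up, looking along -z (the intrinsics and any distortion apply to the point x, -y, -z); pixel columns grow to the right and rows downward; lengths in m; the calibration is good to about 2 mm. A picture is of the moment at which its call begins: read the wrist's pose just before it. There is no depth.
- r.finish_job(): hands the job in, once; it reports no verdict.
Trained networks look in a picture, given as the dict that the camera call returned (one of the last four; its "shot" number tells which), for a name from the list of things; names that differ only in an ending like _2 or _b are one class to them, and where a whole thing is asked for, a point or a joint stands for the part that bears it (a point fixed in the world has none). Each returns a list of dicts, best first, with "conf" (0 to 1); they miss things now and then, are a little off and sometimes report something else, mostly with a low value. They report only what shows in the picture. A call takes as long as a camera call.
- imaging.search_frame(target, picture): "position" ([x, y, z] in m, in world coordinates, good to about 4 mm: the middle of the surface that is visible of it).
- imaging.tip_of(target, picture): "position" ([x, y, z] in m, in world coordinates, good to about 4 mm: a listed point, or the origin of a listed thing).
The state is a dict: "time": time; "q": joint angles; "joint_velocities": joint speeds; "joint_efforts": joint torques, N m; "ee_pos": TCP position; "orientation": TCP orientation; "wrist_force": force on the tool from outside, world axes, zero at the start; "torque": the same for the moment, N m; "finger_gap": opening from 0.0 (shut) to 1.0 (fully open).
Only numpy, scipy, OpenCV 4.12 (cv2) and the standard library are available. Lean on these libraries where they do the work, as an engineer would, in place of code of your own. Each camera call takes 0.05 s, during which the arm holds its last target.

## Working session

There is one attempt and no reset: what is moved stays moved. The work goes in short steps, Python scripts to look and compute and a tool call to move; the robot and the scene stay as the last step left them, time stands still between calls to the robot, and variables do not carry over. Pictures are saved under pics/ and viewed, and the job is handed in when it is done.

Besides the shell and the picture viewer there is one more tool, called as a command line: name --argument value ..., lists and objects as JSON in quotes. step_arm: Moves the arm, as the interface text tells. Its arguments: {"type":"object","properties":{"xyz":{"type":"array"},"dr":{"type":"array"},"fingers":{"type":"array"},"newtons":{"type":"number"}},"required":["xyz","dr","fingers"]}

```bash
mkdir -p pics
cat > h.py <<'E'
from station import r, imaging
import cv2, numpy as np
def save(d,n): cv2.imwrite('pics/'+n+'.png', d['color'][:,:,::-1])
E
python3 - <<'E'
from h import *
print(r.observe())
for c in ['scene','top']:
    d=imaging.grab_frame(c); save(d,c+'0'); print(c,d['eye'],d['orientation'])
    for t in ['case','lug_face','bar_top','pin_top','cover','plunger','watch_stand','ring_tray','sunglasses_stand','cufflink_cup']:
        print(t,[(np.round(x['position'],4).tolist(),round(x['conf'],2)) for x in imaging.tip_of(t,d)[:2]])
print(r.observe()['time'])
E
```

```text
{'time': 0.0, 'q': array([ 5.57313917e+01,  1.04016416e+01,  9.21312117e+01, -2.74669129e-03,
        7.75670993e+01, -1.18196825e+01]), 'joint_velocities': array([ 0.02816264,  0.05819184, -0.02403117,  0.03404418,  0.11204466,
        0.0590268 ]), 'joint_efforts': array([ 5.55162205e-05, -4.33853316e+01, -3.41854012e+01,  7.02684489e-02,
        3.87458538e-02, -1.15354537e-04]), 'ee_pos': array([0.21924148, 0.53095647, 0.22391638]), 'orientation': array([-1.79901617e+02, -1.78491194e-02,  1.57551653e+02]), 'wrist_force': array([ 0.40712247, -0.5540697 , -0.28439662]), 'torque': array([-0.00960447,  0.02687151,  0.0369489 ]), 'finger_gap': 1.0013366037075}
scene [1.07069118 0.22923005 0.68042048] [ 39.69052112   0.69911361 112.98347983]
case [([0.5341, -0.0784, -0.0004], 0.77)]
lug_face [([0.4401, -0.0973, 0.0549], 0.72), ([0.4816, -0.0746, 0.0528], 0.33)]
bar_top [([0.4495, -0.0776, 0.0459], 0.65)]
pin_top [([0.4844, -0.0743, 0.0514], 0.66), ([0.4466, -0.0791, 0.0467], 0.37)]Traceback (most recent call last):
  File "<stdin>", line 6, in <module>
ValueError: it knows: bar_top, case, cufflink_cup, lug_face, pin_top, ring_tray, sunglasses_stand, watch_stand
```

Run:
```python
from h import *
for c in ['top','scene']:
    d=imaging.grab_frame(c); save(d,c+'1'); print(c,d['eye'],d['orientation'],d['k1'])
    for t in ['case','lug_face','bar_top','pin_top','watch_stand','ring_tray','sunglasses_stand','cufflink_cup']:
        print(t,[(np.round(x['position'],4).tolist(),round(x['conf'],2)) for x in imaging.tip_of(t,d)[:2]])
print(r.observe()['time'])
```

```text
top [0.57737768 0.05316755 1.03234011] [  1.54436267  -1.38591828 -89.11128608] -0.09782189764774966
case [([0.527, -0.0806, 0.0021], 0.76)]
lug_face [([0.4424, -0.0959, 0.0595], 0.78), ([0.448, -0.0848, 0.0427], 0.18)]
bar_top [([0.4471, -0.0857, 0.0413], 0.79)]
pin_top [([0.4831, -0.0756, 0.0512], 0.57)]
watch_stand [([0.6631, -0.1399, -0.0006], 0.86), ([0.5029, -0.312, -0.0002], 0.22)]
ring_tray [([0.5109, -0.3082, -0.0019], 0.6)]
sunglasses_stand [([0.6734, 0.1111, -0.0037], 0.69), ([0.5438, 0.1212, 0.0022], 0.38)]
cufflink_cup [([0.5472, 0.1208, 0.0004], 0.56)]
scene [1.07069118 0.22923005 0.68042048] [ 39.69052112   0.69911361 112.98347983] -0.024475184597192855
case [([0.5346, -0.0784, 0.0011], 0.8), ([0.4456, -0.079, 0.0467], 0.68)]
lug_face [([0.44, -0.0964, 0.0538], 0.92), ([0.675, 0.1112, 0.0015], 0.31)]
bar_top [([0.445, -0.0795, 0.0464], 0.81)]
pin_top [([0.4825, -0.0754, 0.0516], 0.7)]
watch_stand [([0.6698, -0.1408, -0.0032], 0.76)]
ring_tray [([0.5069, -0.32, -0.0009], 0.68)]
sunglasses_stand [([0.6747, 0.1104, 0.001], 0.8)]
cufflink_cup [([0.5425, 0.1251, 0.0003], 0.76)]
1.15
```

View pics/scene0.png

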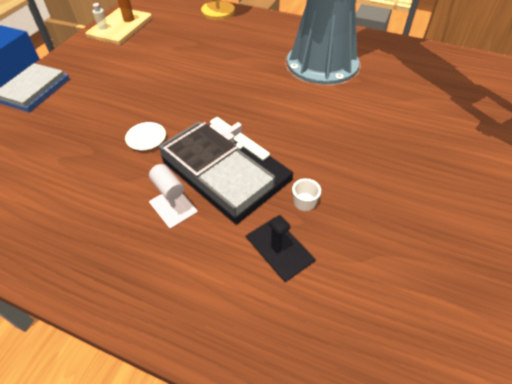

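View pics/top1.png

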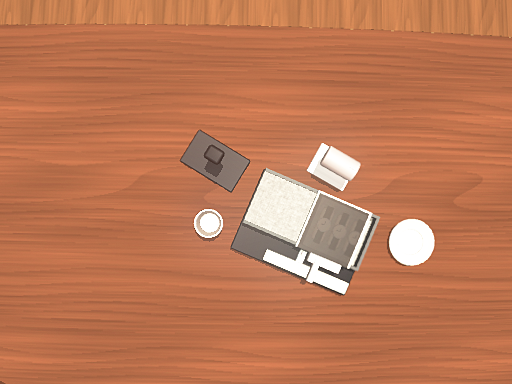

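The case sits in the middle with its yaw at about -22°, bar at top-view px (265,255)–(347,288) and lug near (313,270). I'll refine this with a zoomed crop.

Run:
```python
import cv2
a=cv2.imread('pics/top1.png')[160:305,225:390]
cv2.imwrite('pics/topz.png',cv2.resize(a,None,fx=4.8,fy=4.0,interpolation=cv2.INTER_CUBIC) if 0 else cv2.resize(a,None,fx=4,fy=4,interpolation=cv2.INTER_CUBIC))
a=cv2.imread('pics/scene1.png')[105:230,150:310]
cv2.imwrite('pics/scz.png',cv2.resize(a,None,fx=4,fy=4,interpolation=cv2.INTER_CUBIC))
```

```text
(no output)
```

View pics/topz.png

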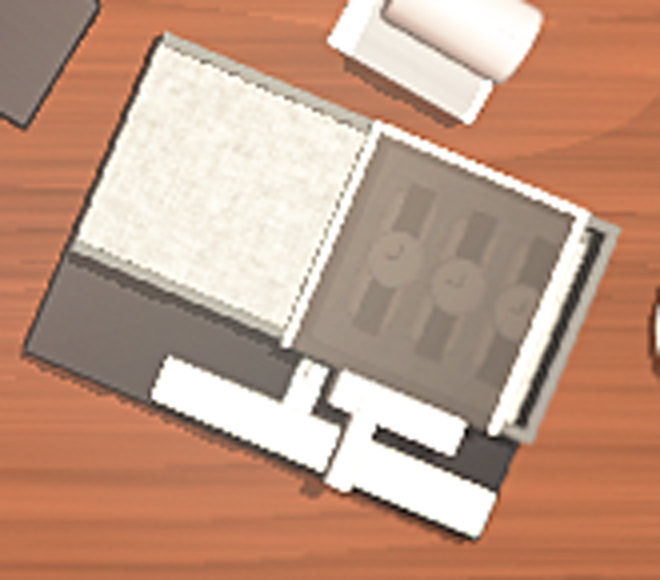

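View pics/scz.png

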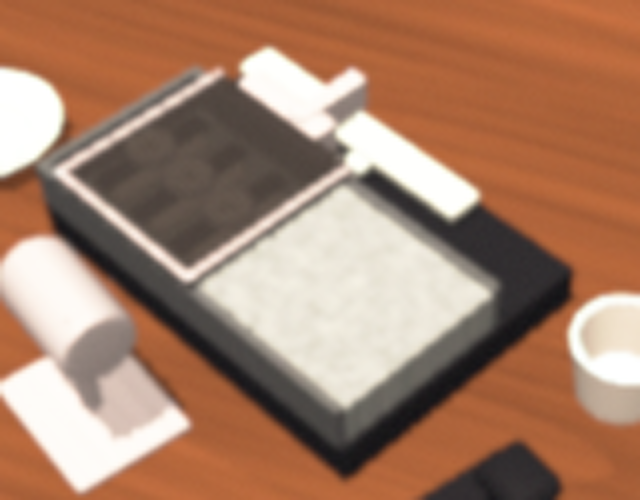

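```bash
cat >> h.py <<'E'
from scipy.spatial.transform import Rotation as R
def proj(d,P):
    p=(np.atleast_2d(P)-d['eye'])@R.from_euler('xyz',d['orientation'],degrees=True).as_matrix()
    s=np.c_[p[:,0]/-p[:,2], p[:,1]/p[:,2]]
    s=s*(1+d['k1']*(s**2).sum(1))[:,None]
    K=np.array(d['intrinsics']); return np.c_[s[:,0]*K[0,0]+K[0,2], s[:,1]*K[1,1]+K[1,2]]
def c2w(p,case): # mm
    x,y,a=case; M=R.from_euler('z',a,degrees=True).as_matrix()
    return np.atleast_2d(p)/1000.@M.T+[x,y,0]
E
python3 - <<'E'
from h import *
from scipy.optimize import least_squares
d=imaging.grab_frame('top')
A=[(172,355,-68,60,43,0),(152,402,-92,60,43,0),(497,494,-68,-125,43,0),(478,540,-92,-125,43,0),(166,35,83,130,60,0),(75,255,-37,130,60,0),(22,352,-97,130,30,0),(620,228,83,-130,60,0),(528,442,-37,-130,60,0),(327,486,-94,-54,70,1),(350,491,-94,-66,70,1),(375,430,-57,-66,70,1)]
A=np.array(A,float); uv=(A[:,:2]+.5)/4-.5+[225,160]
def f(v):
    P=A[:,2:5].copy(); P[:,1]+=A[:,5]*v[3]
    return (proj(d,c2w(P,v[:3]))-uv).ravel()
s=least_squares(f,[.53,-.08,-22,10.],loss='soft_l1',x_scale=[.01,.01,1,5])
print(s.x, np.round(s.fun.reshape(-1,2),1).tolist())
case=s.x[:3]
print(c2w([[-80,-66+s.x[3],58.5],[-80,-32.5,43],[-48,-12,51.5]],case))
E
```

```text
[  0.53171708  -0.08259831 -22.06450213  18.65931834] [[-0.8, 0.7], [-0.4, -0.3], [0.3, 0.4], [0.6, -0.3], [-1.6, -1.1], [-2.1, -1.3], [-0.2, 0.6], [2.1, 0.6], [2.6, 1.6], [-0.0, -0.5], [-0.3, 0.6], [0.7, -1.3]]
[[ 0.43979262 -0.09641982  0.0585    ]
 [ 0.44536753 -0.08266605  0.043     ]
 [ 0.48272473 -0.07568824  0.0515    ]]
```

step_arm --xyz '[[-15,-18,0],[-22,-26,0],[-22,-26,0],[-22,-26,0],[-22,-26,0]]' --dr '[[0,0,0],[0,0,0],[0,0,0],[0,0,0],[0,0,0]]' --fingers '[0,0,0,0,0]' --newtons 20

```text
time: 1.62
ee_pos: [0.2682, 0.378, 0.2248]
orientation: [180.0, 0.0, 157.6]
wrist_force: [1.0, 0.7, -0.1]
finger_gap: 0.644
```

step_arm --xyz '[[-22,-26,0],[-22,-26,0],[-22,-26,0],[-22,-26,0],[-22,-26,0]]' --dr '[[0,0,0],[0,0,0],[0,0,0],[0,0,0],[0,0,0]]' --fingers '[0,0,0,0,0]'

```text
time: 2.03
ee_pos: [0.3203, 0.2158, 0.2251]
orientation: [180.0, 0.0, 157.6]
wrist_force: [-0.6, -0.1, 0.9]
finger_gap: 0.265
```

step_arm --xyz '[[-22,-26,0],[-22,-26,0],[-22,-26,0],[-22,-26,0],[-22,-26,0]]' --dr '[[0,0,0],[0,0,0],[0,0,0],[0,0,0],[0,0,0]]' --fingers '[0,0,0,0,0]'

```text
time: 2.45
ee_pos: [0.3725, 0.0534, 0.2252]
orientation: [180.0, 0.1, 157.5]
wrist_force: [0.8, 0.3, 0.1]
finger_gap: 0.008
```

step_arm --xyz '[[-22,-26,0],[-22,-26,0],[-22,-26,0],[-16,-18,0],[0,0,0]]' --dr '[[0,0,0],[0,0,0],[0,0,0],[0,0,0],[0,0,0]]' --fingers '[0,0,0,0,0]'

```text
time: 2.87
ee_pos: [0.4125, -0.0689, 0.2252]
orientation: [-179.9, 0.1, 157.3]
wrist_force: [0.1, 0.4, -0.3]
finger_gap: 0.003
```

step_arm --xyz '[[-12,-13.5,20],[-12,-13.5,30],[-12,-13.5,35],[0,0,35],[0,0,20]]' --dr '[[0,0,-0.4],[0,0,0],[0,0,0],[0,0,0],[0,0,0]]' --fingers '[0,0,0,0,0]'

```text
time: 3.28
ee_pos: [0.4277, -0.1154, 0.0817]
orientation: [180.0, -0.2, 157.9]
wrist_force: [-0.7, 0.2, 0.9]
finger_gap: 0.002
```

Run:
```python
from h import *
o=r.observe();print(o['ee_pos'],o['orientation'],o['time'])
case=(.5317,-.0826,-22.06)
M=R.from_euler('z',case[2],degrees=True).as_matrix()
print('tcp in case',(o['ee_pos']-[case[0],case[1],0])@M*1000)
w=imaging.grab_frame('wrist');t=imaging.grab_frame('top')
for d in (w,t):
  for n in ['lug_face','bar_top','pin_top']:
    print(n,[((np.array(x['position'])-[case[0],case[1],0])@M*1000,x['conf']) for x in imaging.tip_of(n,d)[:1]])
a=cv2.resize(t['color'][200:305,250:390],None,fx=4,fy=4,interpolation=cv2.INTER_CUBIC)
cv2.imwrite('pics/t2.png',a[:,:,::-1]);save(w,'w2')
s=imaging.grab_frame('scene')
cv2.imwrite('pics/s2.png',cv2.resize(s['color'][60:230,150:310],None,fx=3.5,fy=3.5)[:,:,::-1])
```

```text
[ 0.42774179 -0.11535978  0.08167562] [179.96103643  -0.2114771  157.87998462] 3.2833
tcp in case [-84.04370863 -69.40582249  81.67562118]
lug_face [(array([-79.90915477, -48.56765368,  59.1       ]), 0.61)]
bar_top [(array([-78.8772105 , -30.34609801,  43.8       ]), 0.82)]
pin_top []
lug_face [(array([-79.33794695, -47.58088034,  60.9       ]), 0.6)]
bar_top [(array([-80.26010572, -32.52499699,  42.5       ]), 0.71)]
pin_top [(array([-49.3792989 , -11.81037004,  50.9       ]), 0.86)]
```

View pics/w2.png

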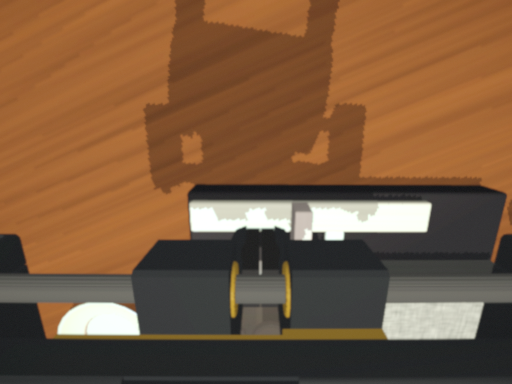

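View pics/s2.png

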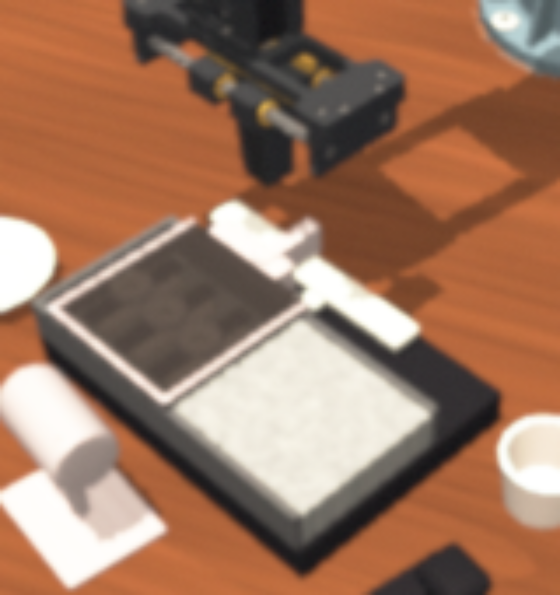

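step_arm --xyz '[[-4,-4,8],[0,0,8],[0,0,6],[0,0,0],[0,0,0]]' --dr '[[0,0,0],[0,0,0],[0,0,0],[0,0,0],[0,0,0]]' --fingers '[0,0,0,0,0]'

```text
time: 4.15
ee_pos: [0.4309, -0.1209, 0.062]
orientation: [180.0, -0.1, 157.9]
wrist_force: [-0.3, 0.7, -0.4]
finger_gap: 0.007
```

```bash
cat >> h.py <<'E'
case=(.5317,-.0826,-22.06)
M=R.from_euler('z',case[2],degrees=True).as_matrix()
def rep():
    o=r.observe();print(o['time'],'tcp case',((o['ee_pos']-[case[0],case[1],0])@M*1000).round(1),'F case',(o['wrist_force']@M).round(1),'rpy',o['orientation'].round(2))
E
python3 - <<'E'
from h import *
rep()
s=imaging.grab_frame('scene')
cv2.imwrite('pics/s3.png',cv2.resize(s['color'][80:200,170:290],None,fx=5,fy=5,interpolation=cv2.INTER_CUBIC)[:,:,::-1])
E
```

```text
4.15 tcp case [-79.  -73.4  62. ] F case [-0.5  0.5 -0.4] rpy [ 1.7998e+02 -1.2000e-01  1.5794e+02]
```

View pics/s3.png

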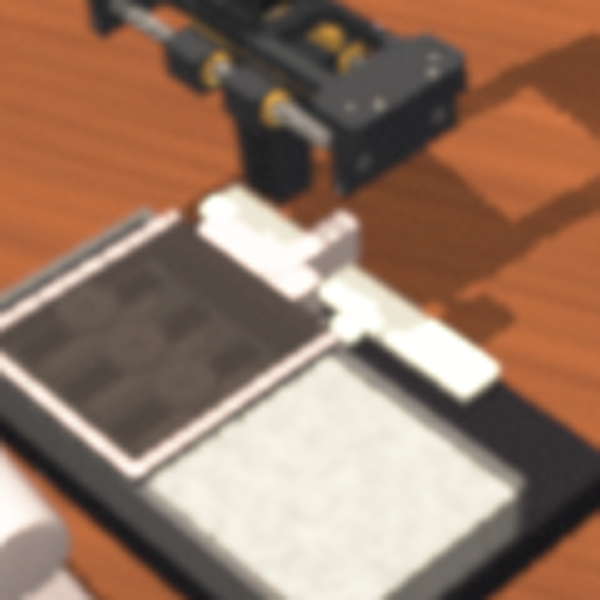

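step_arm --xyz '[[0,0,6],[0,0,5],[0,0,4],[0,0,2],[0,0,0]]' --dr '[[0,0,0],[0,0,0],[0,0,0],[0,0,0],[0,0,0]]' --fingers '[0,0,0,0,0]'

```text
time: 4.62
ee_pos: [0.4311, -0.121, 0.0451]
orientation: [180.0, -0.1, 158.0]
wrist_force: [0.1, -0.6, 0.1]
finger_gap: 0.007
```

```bash
python3 -c "
from h import *
rep()"
```

```text
4.6167 tcp case [-78.8 -73.4  45.1] F case [ 0.3 -0.5  0.1] rpy [ 1.7999e+02 -7.0000e-02  1.5795e+02]
```

Run:
```python
from h import *
s=imaging.grab_frame('scene');rep()
cv2.imwrite('pics/s4.png',cv2.resize(s['color'][80:200,170:290],None,fx=5,fy=5,interpolation=cv2.INTER_CUBIC)[:,:,::-1])
```

```text
4.6667 tcp case [-78.5 -73.4  45.5] F case [ 0.1 -0.7 -0.1] rpy [ 1.7999e+02 -4.0000e-02  1.5795e+02]
```

View pics/s4.png

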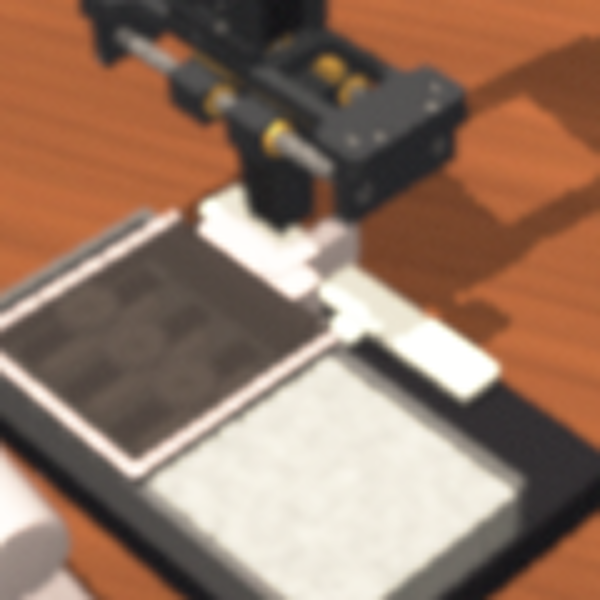

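step_arm --xyz '[[0,0,1],[0,0,1],[0,0,0]]' --dr '[[0,0,0],[0,0,0],[0,0,0]]' --fingers '[0,0,0]'

```text
time: 4.92
ee_pos: [0.4316, -0.1213, 0.0438]
orientation: [-180.0, 0.0, 158.0]
wrist_force: [-0.6, -0.8, 0.8]
finger_gap: 0.003
```

Run:
```python
from h import *
rep()
d=imaging.grab_frame('top')
cv2.imwrite('pics/t4.png',cv2.resize(d['color'][200:305,250:390],None,fx=5,fy=5,interpolation=cv2.INTER_CUBIC)[:,:,::-1])
for n in ['bar_top','pin_top','lug_face']:
    print(n,[((np.array(x['position'])-[case[0],case[1],0])@M*1000,x['conf']) for x in imaging.tip_of(n,d)[:1]])
w=imaging.grab_frame('wrist');save(w,'w4')
```

```text
4.9167 tcp case [-78.2 -73.4  43.8] F case [-0.2 -1.   0.8] rpy [-1.8000e+02  1.0000e-02  1.5795e+02]
bar_top [(array([-76.45540147, -32.06215192,  45.1       ]), 0.63)]
pin_top [(array([-50.22611358, -13.44832758,  49.7       ]), 0.96)]
lug_face [(array([-78.77160004, -45.517085  ,  59.4       ]), 0.63)]
```

View pics/w4.png

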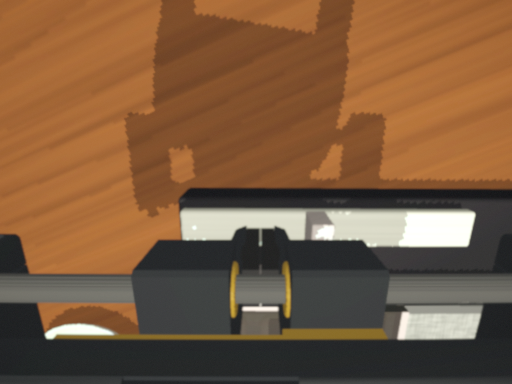

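View pics/t4.png

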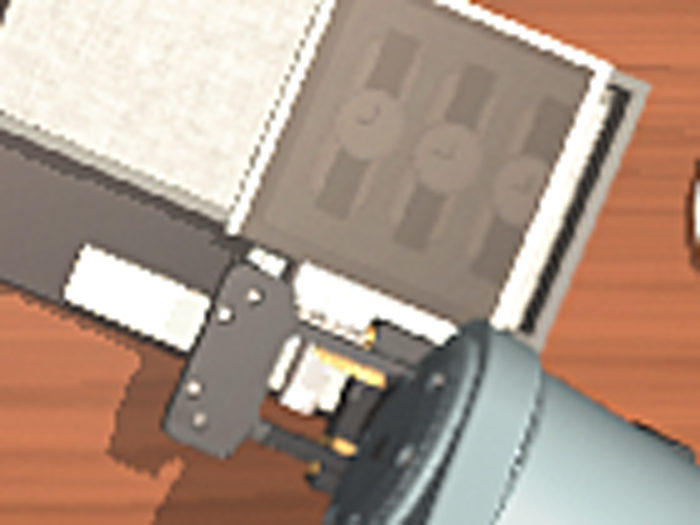

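Run:
```python
from h import *
o=r.observe();w=imaging.grab_frame('wrist');K=np.array(w['intrinsics']);T=np.array(w['T_tool_cam'])
print(T.round(3),K,w['k1'])
Rt=R.from_euler('xyz',o['orientation'],degrees=True).as_matrix()
def pw(P):
    p=(np.atleast_2d(P)-o['ee_pos'])@Rt
    q=(p-T[:3,3])@T[:3,:3]
    s=np.c_[q[:,0]/-q[:,2],q[:,1]/q[:,2]];s=s*(1+w['k1']*(s**2).sum(1))[:,None]
    return np.c_[s[:,0]*K[0,0]+K[0,2],s[:,1]*K[1,1]+K[1,2]].round(1)
for z in (43,38,34): print(z,pw(c2w([[-92,60,z],[-68,60,z],[-92,-125,z],[-97,-130,30],[-97,130,30]],case)).tolist())
print('tip',pw(o['ee_pos']+np.array([[.009,0,.008],[.009,.0175,.008],[.009,-.0175,.008]])@Rt.T))
print('force',np.array([r.observe()['wrist_force'] for _ in range(3)]))
```

```text
[[-0.001  0.963  0.269  0.069]
 [ 1.     0.001 -0.     0.   ]
 [-0.     0.269 -0.963 -0.16 ]
 [ 0.     0.     0.     1.   ]] [[275.34217824   0.         259.98649757]
 [  0.         275.34217824 195.0558894 ]
 [  0.           0.           1.        ]] -0.011910305761154287
43 [[475.1, 210.7], [467.3, 246.0], [176.2, 210.9], [173.8, 197.3], [565.3, 197.1]]
38 [[469.3, 208.1], [461.8, 242.6], [178.5, 208.3], [173.8, 197.3], [565.3, 197.1]]
34 [[464.8, 206.2], [457.7, 240.1], [180.3, 206.4], [173.8, 197.3], [565.3, 197.1]]
tip [[259.8 214.5]
 [287.  214.4]
 [232.7 214.5]]
force [[ 0.30100231 -0.67046485  0.7203759 ]
 [ 0.30100231 -0.67046485  0.7203759 ]
 [ 0.30100231 -0.67046485  0.7203759 ]]
```

Run:
```python
import cv2,numpy as np
a=cv2.imread('pics/w2.png')[190:290,180:340];b=cv2.imread('pics/w4.png')[180:280,170:490]
cv2.imwrite('pics/wz.png',np.vstack([cv2.resize(b,None,fx=2.5,fy=2.5,interpolation=3),cv2.resize(a,None,fx=5,fy=3.4,interpolation=3)]))
```

```text
(no output)
```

View pics/wz.png

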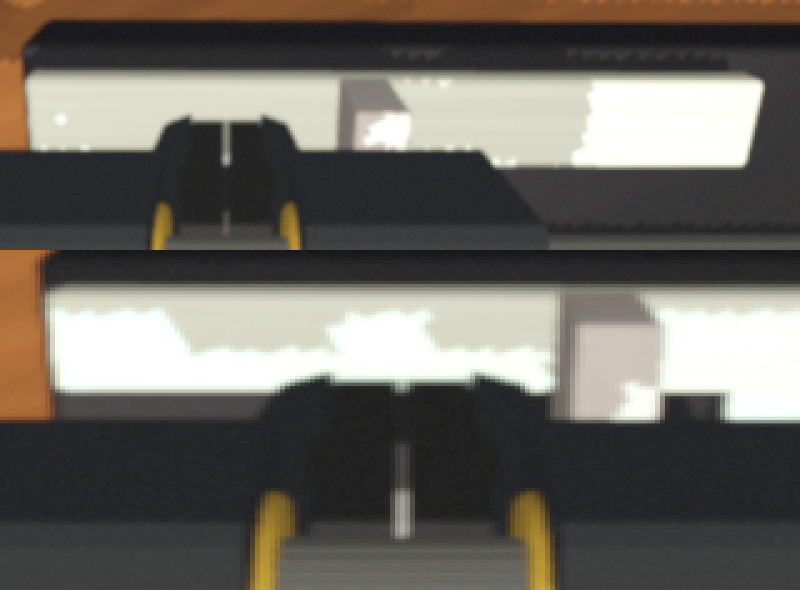

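step_arm --xyz '[[0,0,1],[0,0,0],[0,0,0]]' --dr '[[0,0,0],[0,0,0],[0,0,0]]' --fingers '[0,0,0]'

```text
time: 5.47
ee_pos: [0.4315, -0.1213, 0.0428]
orientation: [180.0, -0.0, 158.0]
wrist_force: [0.9, -0.1, -0.0]
finger_gap: 0.004
```

step_arm --xyz '[[0,0,1],[0,0,0],[0,0,0]]' --dr '[[0,0,0],[0,0,0],[0,0,0]]' --fingers '[0,0,0]'

```text
time: 5.72
ee_pos: [0.4315, -0.1213, 0.0417]
orientation: [180.0, -0.0, 157.9]
wrist_force: [-0.5, 0.5, -0.0]
finger_gap: 0.006
```

step_arm --xyz '[[0,0,1],[0,0,0],[0,0,0]]' --dr '[[0,0,0],[0,0,0],[0,0,0]]' --fingers '[0,0,0]'

```text
time: 5.97
ee_pos: [0.4315, -0.1212, 0.0407]
orientation: [180.0, -0.0, 158.0]
wrist_force: [1.1, 0.3, 0.3]
finger_gap: 0.003
```

Run:
```python
from h import *
rep();print(r.observe()['joint_efforts'])
s=imaging.grab_frame('scene');w=imaging.grab_frame('wrist');save(w,'w5')
a=cv2.resize(s['color'][95:175,190:290],None,fx=7,fy=7,interpolation=cv2.INTER_CUBIC)
cv2.imwrite('pics/s5.png',a[:,:,::-1])
b=w['color'][180:280,170:490]
cv2.imwrite('pics/w5z.png',cv2.resize(b,None,fx=2.5,fy=2.5,interpolation=3)[:,:,::-1])
for d in (s,w):
  for n in ['bar_top','pin_top','lug_face']:
    print(n,[((np.array(x['position'])-[case[0],case[1],0])@M*1000,x['conf']) for x in imaging.tip_of(n,d)[:1]])
```

```text
5.9667 tcp case [-78.3 -73.4  40.7] F case [0.9 0.7 0.3] rpy [ 1.8000e+02 -1.0000e-02  1.5795e+02]
[-2.45348761e-03 -3.38892817e+01 -2.52525616e+01 -2.16828048e-02
  6.72077900e-02 -9.72508474e-06]
bar_top [(array([-79.41031013, -27.43305754,  47.3       ]), 0.57)]
pin_top [(array([-49.16124386, -10.75091169,  53.4       ]), 0.56)]
lug_face [(array([-82.30124789, -49.3212388 ,  53.9       ]), 0.74)]
bar_top [(array([-79.97422658, -30.03536387,  44.6       ]), 0.59)]
pin_top []
lug_face [(array([-77.94289945, -48.09453633,  59.7       ]), 0.58)]
```

View pics/s5.png

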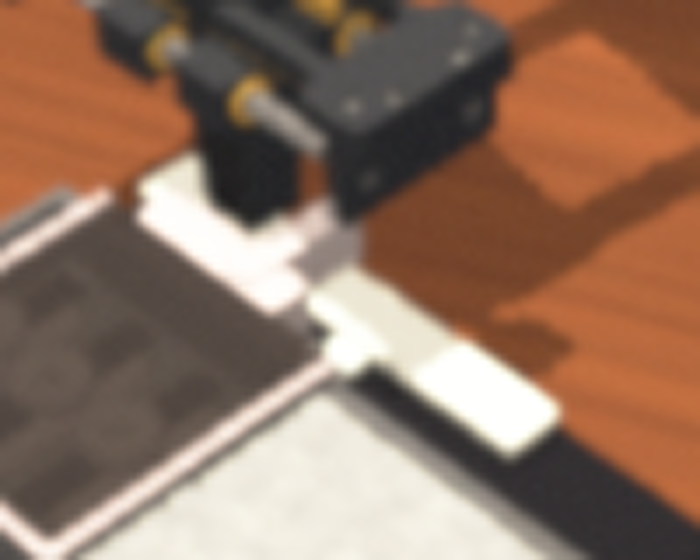

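View pics/w5z.png

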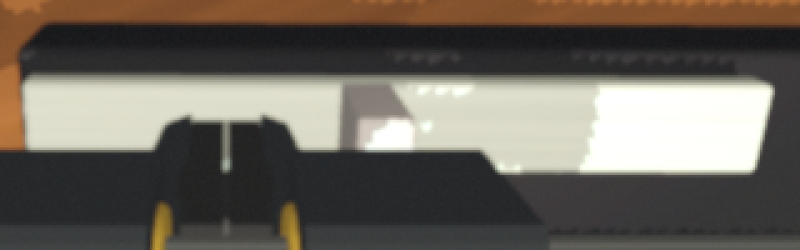

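Run:
```python
from h import *
s=imaging.grab_frame('scene')
def q(P): return ((proj(s,c2w(P,case))-[190,95])*7+3).round().astype(int).tolist()
print('rail front edge',q([[-57,-47-14,68],[-57,-20,68],[-57,-60,68],[-57,-95,68]]),'back',q([[-39,-20,68],[-39,-90,68]]))
for z in (33,43,50,55,60): print(z,q([[-69,-56,z],[-69,-91,z],[-87,-56,z]]))
print('bar end up',q([[-92,60,43],[-68,60,43]]),'down',q([[-92,60,34],[-68,60,34]]))
print('lug',q([[-94,-47,70],[-94,-35,70],[-57,-47,70]]))
```

```text
rail front edge [[229, 222], [312, 280], [231, 224], [162, 176]] back [[272, 307], [132, 208]]
33 [[271, 289], [204, 242], [309, 264]]
43 [[270, 268], [202, 221], [308, 243]]
50 [[268, 252], [200, 205], [307, 227]]
55 [[267, 241], [199, 194], [306, 216]]
60 [[267, 230], [198, 183], [305, 205]]
bar end up [[560, 400], [509, 438]] down [[559, 420], [509, 457]]
lug [[337, 185], [361, 201], [257, 237]]
```

step_arm --xyz '[[0,0,1],[0,0,0],[0,0,1],[0,0,0]]' --dr '[[0,0,0],[0,0,0],[0,0,0],[0,0,0]]' --fingers '[0,0,0,0]'

```text
time: 6.75
ee_pos: [0.4315, -0.1212, 0.0386]
orientation: [180.0, -0.0, 158.0]
wrist_force: [-0.2, 0.4, 0.9]
finger_gap: 0.006
```

step_arm --xyz '[[0,0,1],[0,0,0],[0,0,1],[0,0,0]]' --dr '[[0,0,0],[0,0,0],[0,0,0],[0,0,0]]' --fingers '[0,0,0,0]'

```text
time: 7.08
ee_pos: [0.4315, -0.1212, 0.0367]
orientation: [180.0, -0.0, 158.0]
wrist_force: [0.1, -0.3, 0.0]
finger_gap: 0.005
```

step_arm --xyz '[[0,0,1],[0,0,0],[0,0,1],[0,0,0]]' --dr '[[0,0,0],[0,0,0],[0,0,0],[0,0,0]]' --fingers '[0,0,0,0]'

```text
time: 7.42
ee_pos: [0.4315, -0.1212, 0.0347]
orientation: [180.0, -0.0, 158.0]
wrist_force: [-0.8, -0.4, 0.4]
finger_gap: 0.001
```

Run:
```python
from h import *
rep()
s=imaging.grab_frame('scene');w=imaging.grab_frame('wrist');save(w,'w6')
a=cv2.resize(s['color'][95:175,190:290],None,fx=7,fy=7,interpolation=cv2.INTER_CUBIC)
cv2.imwrite('pics/s6.png',a[:,:,::-1])
```

```text
7.4167 tcp case [-78.3 -73.4  34.7] F case [-0.5 -0.7  0.4] rpy [ 1.8000e+02 -1.0000e-02  1.5795e+02]
```

View pics/s6.png

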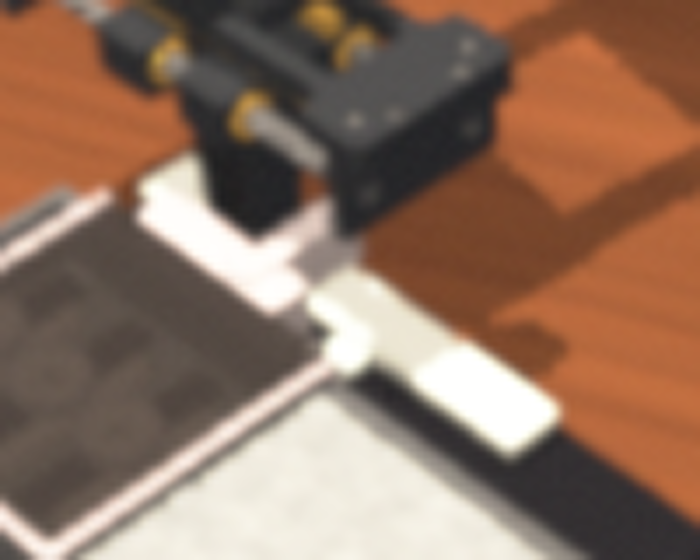

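View pics/w6.png

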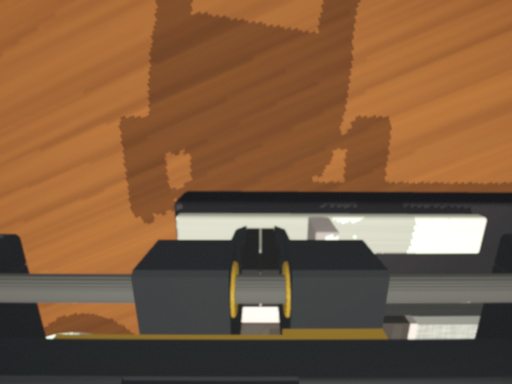

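Run:
```python
from h import *
s=imaging.grab_frame('scene')
def q(P): return ((proj(s,c2w(P,case))-[190,95])*7+3).round().astype(int).tolist()
for z in (60,75,90,105,120,135,150): print(z,q([[-41,20,z],[-116,20,z],[-41,-167,z]]))
for z in (40,43,46,50,55,60): print(z,q([[-69,-56,z],[-69,-91,z],[-87,-56,z]]))
```

```text
60 [[362, 381], [523, 269], [-3, 122]]
75 [[360, 348], [524, 235], [-9, 89]]
90 [[359, 313], [524, 200], [-15, 54]]
105 [[357, 277], [525, 164], [-21, 19]]
120 [[355, 241], [525, 128], [-27, -18]]
135 [[353, 203], [526, 90], [-34, -55]]
150 [[352, 165], [526, 52], [-40, -93]]
40 [[270, 274], [203, 227], [308, 249]]
43 [[270, 268], [202, 221], [308, 243]]
46 [[269, 261], [201, 214], [307, 236]]
50 [[268, 252], [200, 205], [307, 227]]
55 [[267, 241], [199, 194], [306, 216]]
60 [[267, 230], [198, 183], [305, 205]]
```

step_arm --xyz '[[0,0,1.5],[0,0,1.5],[0,0,1.5],[0,0,1.5],[0,0,0]]' --dr '[[0,0,0],[0,0,0],[0,0,0],[0,0,0],[0,0,0]]' --fingers '[0,0,0,0,0]'

```text
time: 7.98
ee_pos: [0.4315, -0.1213, 0.0286]
orientation: [-180.0, -0.0, 158.0]
wrist_force: [-1.0, 1.8, 2.1]
finger_gap: 0.004
```

step_arm --xyz '[[0,0,1],[0,0,0],[0,0,1],[0,0,0]]' --dr '[[0,0,0],[0,0,0],[0,0,0],[0,0,0]]' --fingers '[0,0,0,0]'

```text
time: 8.32
ee_pos: [0.4316, -0.1213, 0.0268]
orientation: [-180.0, 0.0, 158.0]
wrist_force: [-1.2, -0.3, 2.9]
finger_gap: 0.003
```

Run:
```python
from h import *
rep()
s=imaging.grab_frame('scene');w=imaging.grab_frame('wrist')
a=cv2.resize(s['color'][95:175,190:290],None,fx=7,fy=7,interpolation=cv2.INTER_CUBIC)
cv2.imwrite('pics/s7.png',a[:,:,::-1])
b=w['color'][180:280,170:490]
cv2.imwrite('pics/w7z.png',cv2.resize(b,None,fx=2.5,fy=2.5,interpolation=3)[:,:,::-1])
```

```text
8.3167 tcp case [-78.2 -73.5  26.8] F case [-1.  -0.7  2.9] rpy [-180.      0.    157.95]
```

View pics/s7.png

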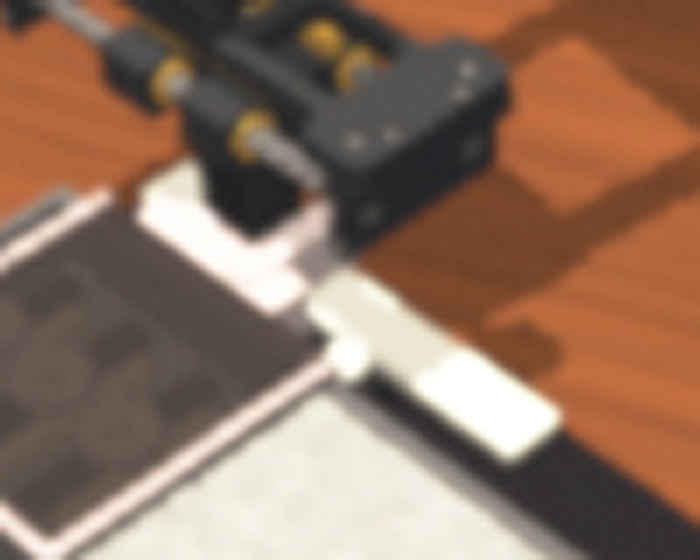

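View pics/w7z.png

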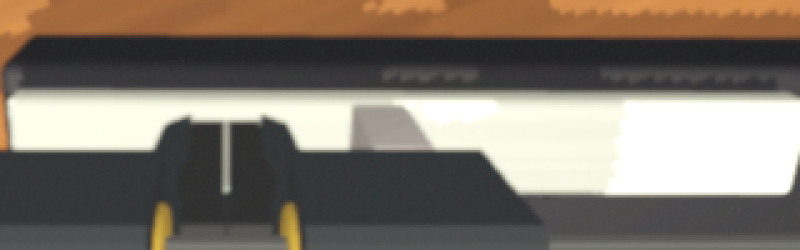

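step_arm --xyz '[[0,0,1.5],[0,0,1.5],[0,0,1],[0,0,0],[0,0,0]]' --dr '[[0,0,0],[0,0,0],[0,0,0],[0,0,0],[0,0,0]]' --fingers '[0,0,0,0,0]'

```text
time: 8.83
ee_pos: [0.4316, -0.1213, 0.0228]
orientation: [-180.0, 0.0, 158.0]
wrist_force: [-1.6, -0.5, 4.5]
finger_gap: 0.005
```

step_arm --xyz '[[0,0,1],[0,0,0],[0,0,0]]' --dr '[[0,0,0],[0,0,0],[0,0,0]]' --fingers '[0,0,0]'

```text
time: 9.08
ee_pos: [0.4317, -0.1213, 0.0218]
orientation: [-180.0, 0.0, 158.0]
wrist_force: [-1.1, 1.0, 4.4]
finger_gap: 0.007
```

step_arm --xyz '[[0,0,1],[0,0,0],[0,0,0]]' --dr '[[0,0,0],[0,0,0],[0,0,0]]' --fingers '[0,0,0]'

```text
time: 9.33
ee_pos: [0.4316, -0.1213, 0.0208]
orientation: [-180.0, 0.0, 158.0]
wrist_force: [-1.1, 0.1, 5.4]
finger_gap: 0.004
```

step_arm --xyz '[[0,0,0.5],[0,0,0],[0,0,0]]' --dr '[[0,0,0],[0,0,0],[0,0,0]]' --fingers '[0,0,0]'

```text
time: 9.58
ee_pos: [0.4316, -0.1213, 0.0204]
orientation: [-180.0, 0.0, 158.0]
wrist_force: [-2.4, 0.2, 4.9]
finger_gap: 0.005
```

Run:
```python
from h import *
rep()
s=imaging.grab_frame('scene');rep();w=imaging.grab_frame('wrist')
a=cv2.resize(s['color'][95:175,190:290],None,fx=7,fy=7,interpolation=cv2.INTER_CUBIC)
cv2.imwrite('pics/s8.png',a[:,:,::-1])
b=w['color'][180:280,170:490]
cv2.imwrite('pics/w8z.png',cv2.resize(b,None,fx=2.5,fy=2.5,interpolation=3)[:,:,::-1])
rep()
```

```text
9.5833 tcp case [-78.2 -73.5  20.4] F case [-2.3 -0.7  4.9] rpy [-180.      0.    157.95]
9.6333 tcp case [-78.2 -73.5  20.4] F case [-1.8  0.3  5.5] rpy [-180.      0.    157.95]
9.6833 tcp case [-78.2 -73.5  20.4] F case [-1.9 -0.1  6.4] rpy [-180.      0.    157.95]
```

View pics/s8.png

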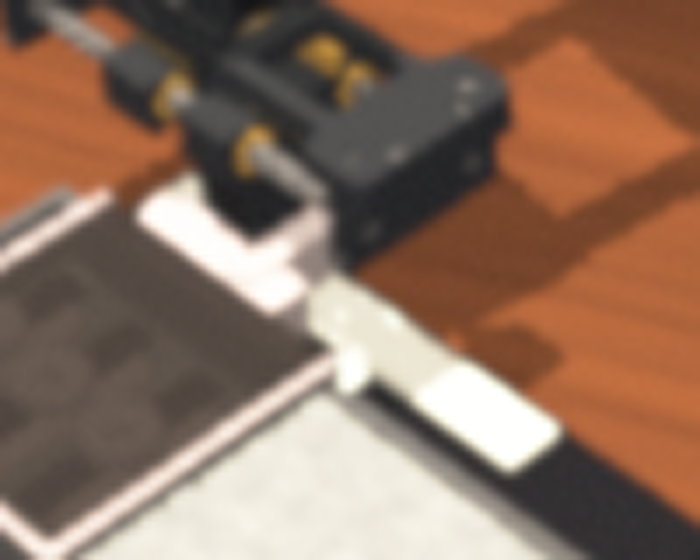

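View pics/w8z.png

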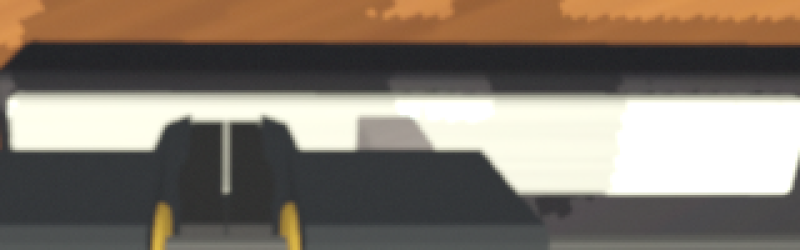

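step_arm --xyz '[[0,2,0.3],[0,3,0],[0,3,0],[0,3,0],[0,0,0]]' --dr '[[0,0,0],[0,0,0],[0,0,0],[0,0,0],[0,0,0]]' --fingers '[0,0,0,0,0]'

```text
time: 10.1
ee_pos: [0.4365, -0.1117, 0.0204]
orientation: [-180.0, 0.1, 158.0]
wrist_force: [-0.6, -2.1, 5.3]
finger_gap: 0.007
```

```bash
python3 -c "
from h import *
rep()"
```

```text
10.1 tcp case [-77.3 -62.7  20.4] F case [ 0.3 -2.2  5.3] rpy [-1.7995e+02  1.1000e-01  1.5797e+02]
```

step_arm --xyz '[[0.5,3,0],[0.5,4,0],[0,4,0],[0,4,0],[0,4,0]]' --dr '[[0,0,0],[0,0,0],[0,0,0],[0,0,0],[0,0,0]]' --fingers '[0,0,0,0,0]'

```text
time: 10.52
ee_pos: [0.4426, -0.0936, 0.0204]
orientation: [-179.9, 0.1, 158.0]
wrist_force: [-1.4, -5.3, 6.3]
finger_gap: 0.006
```

Run:
```python
from h import *
rep()
s=imaging.grab_frame('scene')
a=cv2.resize(s['color'][95:175,190:290],None,fx=7,fy=7,interpolation=cv2.INTER_CUBIC)
cv2.imwrite('pics/s9.png',a[:,:,::-1])
rep()
```

```text
10.5167 tcp case [-78.5 -43.7  20.4] F case [ 0.7 -5.4  6.3] rpy [-1.7994e+02  9.0000e-02  1.5796e+02]
10.5667 tcp case [-78.5 -43.1  20.4] F case [ 0.8 -3.   5.6] rpy [-1.7997e+02  9.0000e-02  1.5796e+02]
```

View pics/s9.png

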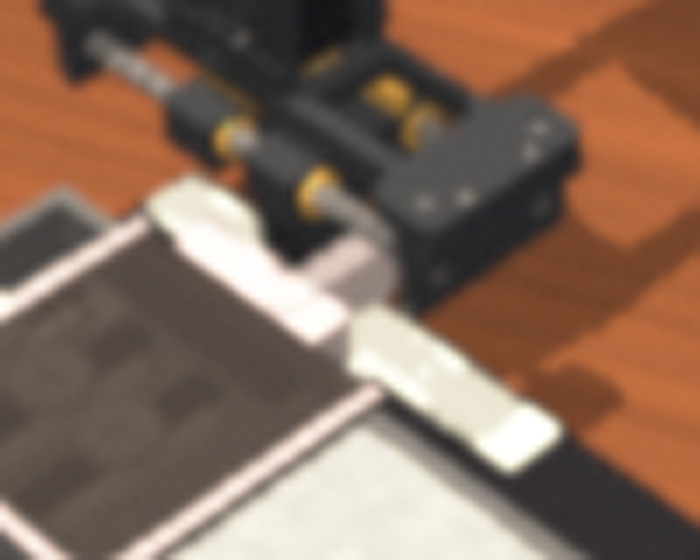

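The plunger is down, and the cover has moved past the pin point to about 0.040. I'll keep pushing.

step_arm --xyz '[[0.3,4,0],[0.3,4,0],[0,4,0],[0,4,0],[0,4,0]]' --dr '[[0,0,0],[0,0,0],[0,0,0],[0,0,0],[0,0,0]]' --fingers '[0,0,0,0,0]'

```text
time: 10.98
ee_pos: [0.4495, -0.0748, 0.0204]
orientation: [-179.9, 0.1, 158.0]
wrist_force: [-0.6, -5.6, 5.6]
finger_gap: 0.004
```

step_arm --xyz '[[0.3,4,0],[0.3,4,0],[0,4,0],[0,4,0],[0,4,0]]' --dr '[[0,0,0],[0,0,0],[0,0,0],[0,0,0],[0,0,0]]' --fingers '[0,0,0,0,0]'

```text
time: 11.4
ee_pos: [0.4564, -0.056, 0.0204]
orientation: [-179.9, 0.1, 158.0]
wrist_force: [-1.3, -6.0, 6.9]
finger_gap: 0.004
```

Run:
```python
from h import *
rep()
s=imaging.grab_frame('scene')
a=cv2.resize(s['color'][95:195,190:310],None,fx=6,fy=6,interpolation=cv2.INTER_CUBIC)
cv2.imwrite('pics/s10.png',a[:,:,::-1])
rep()
```

```text
11.4 tcp case [-79.8  -3.7  20.4] F case [ 1.  -6.   6.9] rpy [-1.7994e+02  8.0000e-02  1.5796e+02]
11.45 tcp case [-79.8  -3.1  20.4] F case [ 1.3 -2.8  5.4] rpy [-1.7997e+02  8.0000e-02  1.5797e+02]
```

View pics/s10.png

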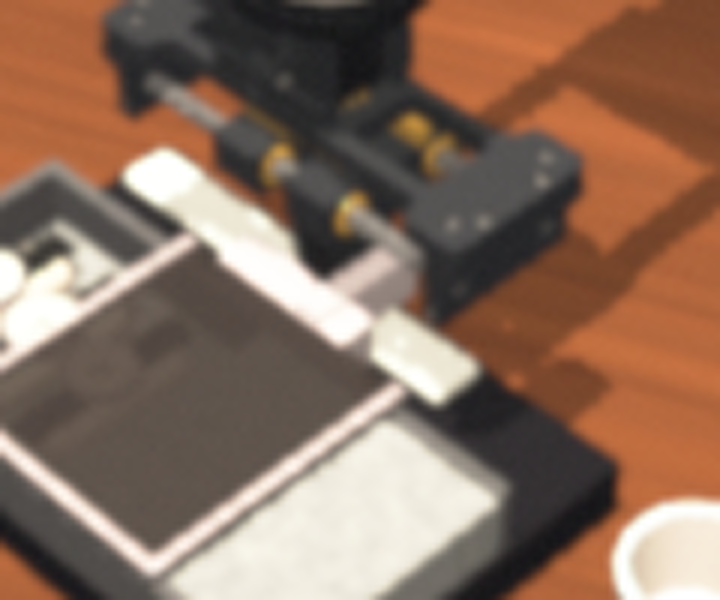

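step_arm --xyz '[[0,4,0],[0,4,0],[0,4,0],[0,4,0],[0,4,0]]' --dr '[[0,0,0],[0,0,0],[0,0,0],[0,0,0],[0,0,0]]' --fingers '[0,0,0,0,0]'

```text
time: 11.87
ee_pos: [0.4639, -0.0375, 0.0204]
orientation: [-179.9, 0.1, 158.0]
wrist_force: [-1.9, -7.0, 7.1]
finger_gap: 0.009
```

step_arm --xyz '[[0,3,0],[0,2,0],[0,2,0],[0,1,0],[0,0,0]]' --dr '[[0,0,0],[0,0,0],[0,0,0],[0,0,0],[0,0,0]]' --fingers '[0,0,0,0,0]'

```text
time: 12.28
ee_pos: [0.4668, -0.0299, 0.0204]
orientation: [-180.0, 0.1, 158.0]
wrist_force: [-0.7, -4.1, 6.3]
finger_gap: 0.004
```

step_arm --xyz '[[0,1,0],[0,1,0],[0,0,0]]' --dr '[[0,0,0],[0,0,0],[0,0,0]]' --fingers '[0,0,0]'

```text
time: 12.53
ee_pos: [0.4675, -0.0282, 0.0204]
orientation: [-180.0, 0.1, 158.0]
wrist_force: [-1.2, -5.4, 7.9]
finger_gap: 0.005
```

Run:
```python
from h import *
rep()
s=imaging.grab_frame('scene')
a=cv2.resize(s['color'][95:195,190:310],None,fx=6,fy=6,interpolation=cv2.INTER_CUBIC)
cv2.imwrite('pics/s11.png',a[:,:,::-1])
t=imaging.grab_frame('top')
for d in (s,t):
  for n in ['bar_top','pin_top','lug_face']:
    print(n,[((np.array(x['position'])-[case[0],case[1],0])@M*1000,x['conf']) for x in imaging.tip_of(n,d)[:1]])
rep()
```

```text
12.5333 tcp case [-79.9  26.3  20.4] F case [ 0.9 -5.5  7.9] rpy [-1.7995e+02  6.0000e-02  1.5797e+02]
bar_top [(array([-78.61375591, -27.00235883,  37.        ]), 0.83)]
pin_top [(array([-80.68782351, -28.27446085,  36.3       ]), 0.56)]
lug_face [(array([-79.00295045,  38.65842496,  56.3       ]), 0.92)]
bar_top []
pin_top [(array([-0.91706924, -2.52962132, -1.        ]), 0.54)]
lug_face []
12.9333 tcp case [-79.9  26.3  20.4] F case [ 1.7 -4.6  7.3] rpy [-1.7996e+02  6.0000e-02  1.5796e+02]
```

View pics/s11.png

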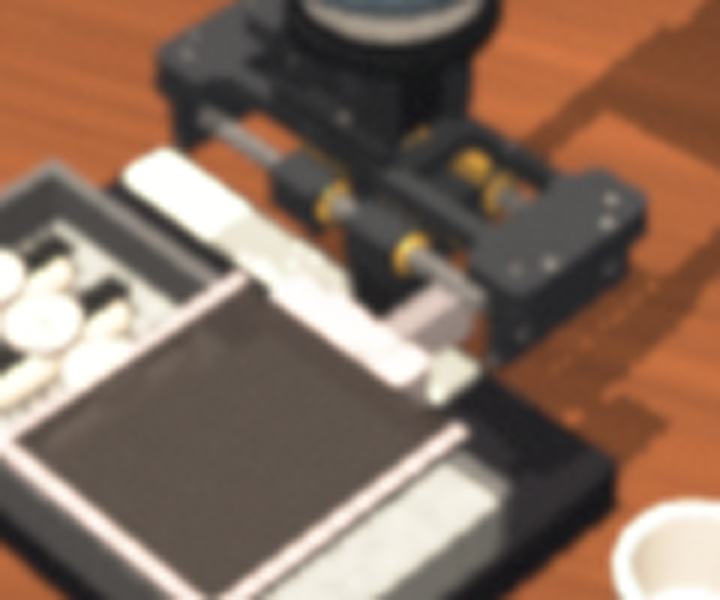

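step_arm --xyz '[[0,1,0],[0,1,0],[0,0,0]]' --dr '[[0,0,0],[0,0,0],[0,0,0]]' --fingers '[0,0,0]'

```text
time: 13.18
ee_pos: [0.4682, -0.0264, 0.0204]
orientation: [-180.0, 0.1, 158.0]
wrist_force: [-0.7, -6.0, 7.7]
finger_gap: 0.003
```

step_arm --xyz '[[0,1,0],[0,1,0],[0,0,0]]' --dr '[[0,0,0],[0,0,0],[0,0,0]]' --fingers '[0,0,0]'

```text
time: 13.43
ee_pos: [0.469, -0.0245, 0.0204]
orientation: [-180.0, 0.1, 158.0]
wrist_force: [-2.4, -5.7, 7.1]
finger_gap: 0.006
```

step_arm --xyz '[[0,1,0],[0,0,0],[0,0.5,0],[0,0,0]]' --dr '[[0,0,0],[0,0,0],[0,0,0],[0,0,0]]' --fingers '[0,0,0,0]'

```text
time: 13.77
ee_pos: [0.4695, -0.0232, 0.0204]
orientation: [-179.9, 0.1, 158.0]
wrist_force: [-2.3, -5.1, 7.8]
finger_gap: 0.006
```

Run:
```python
from h import *
rep()
w=imaging.grab_frame('wrist')
b=w['color'][180:280,170:490]
cv2.imwrite('pics/w12z.png',cv2.resize(b,None,fx=2.5,fy=2.5,interpolation=3)[:,:,::-1])
rep()
```

```text
13.7667 tcp case [-80.   31.7  20.4] F case [-0.2 -5.6  7.8] rpy [-1.7995e+02  5.0000e-02  1.5796e+02]
13.8167 tcp case [-80.   31.7  20.4] F case [ 1.2 -6.4  7.6] rpy [-1.7995e+02  6.0000e-02  1.5797e+02]
```

View pics/w12z.png

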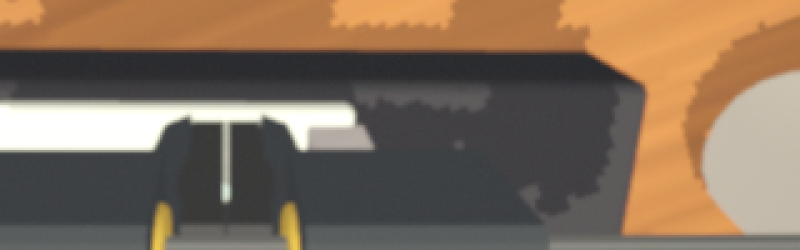

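step_arm --xyz '[[0,-2,0],[0,-2,-3],[0,0,-8],[0,0,-15],[0,0,-25]]' --dr '[[0,0,0],[0,0,0],[0,0,0],[0,0,0],[0,0,0]]' --fingers '[0,0,0,0,0]'

```text
time: 14.23
ee_pos: [0.4648, -0.0253, 0.0694]
orientation: [-180.0, -0.4, 157.9]
wrist_force: [-0.7, -0.8, -0.1]
finger_gap: 0.004
```

step_arm --xyz '[[20,0,-35],[35,0,-20],[35,0,-20],[35,0,0],[0,0,0]]' --dr '[[0,0,0],[0,0,0],[0,0,0],[0,0,0],[0,0,0]]' --fingers '[0,0,0,0,0]'

```text
time: 14.65
ee_pos: [0.3464, 0.0231, 0.1454]
orientation: [180.0, -0.2, 158.0]
wrist_force: [0.1, -1.1, -1.4]
finger_gap: 0.005
```

Run:
```python
from h import *
rep()
s=imaging.grab_frame('scene')
a=cv2.resize(s['color'][95:195,190:310],None,fx=6,fy=6,interpolation=cv2.INTER_CUBIC)
cv2.imwrite('pics/s13.png',a[:,:,::-1])
t=imaging.grab_frame('top')
cv2.imwrite('pics/t13.png',cv2.resize(t['color'][130:305,180:390],None,fx=3.4,fy=3.4,interpolation=cv2.INTER_CUBIC)[:,:,::-1])
for d in (s,t):
  for n in ['bar_top','pin_top','lug_face']:
    print(n,[((np.array(x['position'])-[case[0],case[1],0])@M*1000,x['conf']) for x in imaging.tip_of(n,d)[:1]])
for n in ['watch_stand','ring_tray','sunglasses_stand','cufflink_cup']:
    print(n,[x['position'] for x in imaging.tip_of(n,s)[:1]])
rep()
```

```text
14.65 tcp case [-211.4   28.4  145.4] F case [ 0.5 -1.  -1.4] rpy [180.    -0.18 158.05]
bar_top [(array([-81.5346382 , -29.91241839,  44.6       ]), 0.72)]
pin_top [(array([-47.74863272, -11.04165174,  51.7       ]), 0.66)]
lug_face [(array([-80.82516528,  47.41511001,  58.1       ]), 0.73)]
bar_top [(array([-76.43540738, -32.37774697,  42.1       ]), 0.57)]
pin_top [(array([-45.5521701 , -12.20163102,  50.4       ]), 0.67)]
lug_face [(array([-78.61113902,  46.47804667,  60.5       ]), 0.85)]
watch_stand [[0.6677, -0.1397, -0.0027]]
ring_tray [[0.5063, -0.3193, 0.002]]
sunglasses_stand [[0.6762, 0.111, -0.0013]]
cufflink_cup [[0.5412, 0.1232, 0.0036]]
15.25 tcp case [-205.4   27.9  145.7] F case [ 0.4 -1.1  0. ] rpy [-1.7999e+02 -6.0000e-02  1.5794e+02]
```

View pics/s13.png

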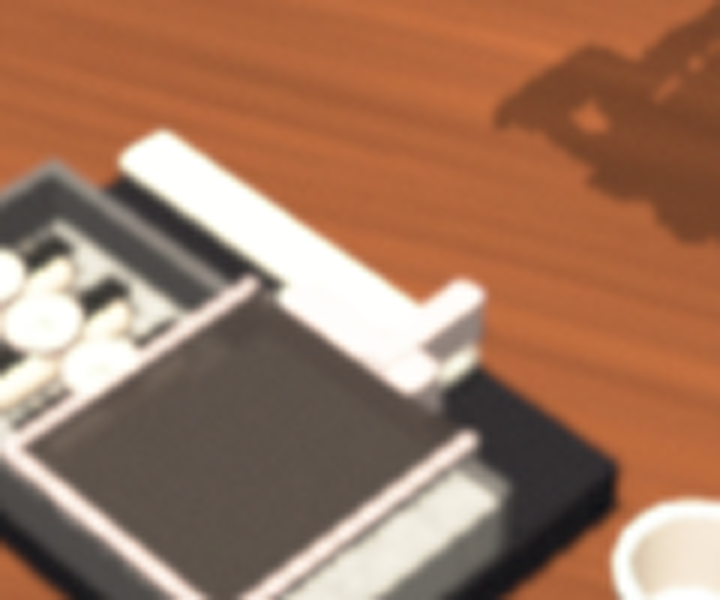

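View pics/t13.png

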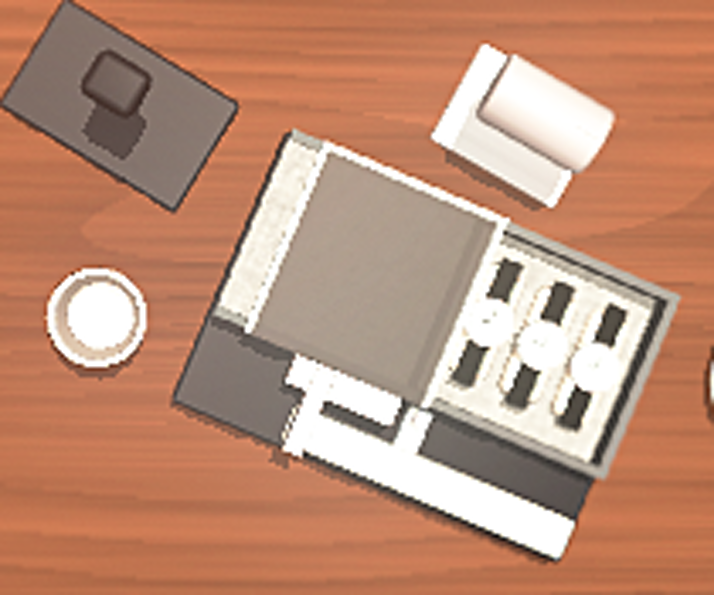

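The cover is open at about 0.113. The rail's trailing end (top-view crop ~(395,415)) is past the pin (~(412,432)), and the bar is back up. I'm handing the job in.

```bash
python3 -c "
from h import *
rep();print(r.finish_job())"
```

```text
15.25 tcp case [-205.4   27.9  145.7] F case [ 0.4 -1.1  0. ] rpy [-1.7999e+02 -6.0000e-02  1.5794e+02]
the job is handed in; nothing more can be done
None
```

I opened the cover and handed the job in at about 15 s of the 35 s allowed. It reports no verdict, so everything below rests on my own last checks.

**What I did:** With closed fingertips I pressed the bar down about 8 mm and held it well over 0.2 s. Still pressing, I pushed the lug along the case, then backed off a few millimetres, lifted and retreated. Wrist force never read above about 10 N.

**Last checks:**
- **Cover:** the lug face measured 46.5 mm (top camera) and 47.4 mm (scene camera) along the case. That puts the cover at about 0.113 m, where 0.100 m is needed. I stopped pushing without feeling a clear end stop.
- **Plunger:** the bar and pin read back at their raised heights: bar 42–45 mm against 43 mm, and pin 50–52 mm against 51.5 mm. The pin stands clear behind the rail in the pictures.
- **Bystanders:** all four things were still in place, within the few-millimetre camera error.
- **Robot:** the arm is clear, touching nothing, with the wrist force at noise level.

**What disagreed:** The fingertips first touched the bar with the TCP reading about 28.5 mm high. With the stated 8 mm tip offset, contact should have come at 51 mm. The cause is unknown, so I found the bar by creeping down and watching the force and pictures rather than trusting the nominal height.

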